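# Sweep the strip offcuts into the scrap bin

## Robot

A 6-joint arm with a two-finger parallel gripper is mounted at the origin on the work surface. World frame = base frame: x ahead of the robot, y to its left, z up, the work surface at z = 0. Lengths are in m, angles in degrees, forces in N, time in s.
With the tool pointing down it reaches from about 0.4 to 0.825 m from the base axis. Payload 7 kg.
Tool frame: the origin (TCP) lies midway between the tips of the shut fingers; the grasp point (between the pads) lies r.tcp_to_grasp behind it (r.tcp_to_grasp is the distance from the TCP to the grasp point, in m); x points along the fingers, y is the direction in which the jaws open and shut, and the axes are right-handed (so a half turn about x gives the same grasp; the last joint's range is limited). The gripper opens to 88 mm and grips with 3 to 60 N. Pads are 19 mm wide; open, the fingers measure 130 mm over their backs; the gripper's body (78 mm by 193 mm) begins 47 mm behind the grasp point.
Start: joints at [-57.863, 20.546, 0.682, 0, -70.136, -16.507], TCP at [0.182, -0.65, 0.193] pointing down, gripper open.
Joint ranges: [-176.03, 176.03], [-82.01, 121.73], [-58.28, 71.71], [-173.87, 95.51], [-174.79, -0.11], [-173.66, 173.66]. Speed limits (degrees/s): [136.94, 136.94, 172.46, 180, 180, 180].

## Interface

Orientations are given as [roll, pitch, yaw] about the fixed x, y, z axes, in that order (R = Rz(yaw) Ry(pitch) Rx(roll)).
In Python, from plant import r gives the robot as it stands.
- The arm moves only by the tool carry_out, never from a script. Its argument "moves" is a list of rows, each a list of 7 numbers: the shift along the world's x, y, z in mm, then the turn, a rotation vector about the world's x, y, z in rad, then the opening in per cent of the stroke, from 0 (shut) to 100 (fully open). In form: [[x, y, z, wx, wy, wz, claw], ...]. A call has 1 to 5 rows; each row is the pose to reach, as a shift and turn from the pose commanded when the call began; what a row does not reach only later rows make up. A row lasts 1/10 s, in which the tool goes at most 50 mm and 8.59 degrees, less where a joint would pass 70% of its speed; a pose out of reach is approached as far as the arm can. A call with a gripper value outside its range is refused whole. The fingers move at their own pace and stop on an object; "squeeze" is the grip in N (left out, the last holds). Time passes only in rows, so rows that repeat a pose let the fingers close. It gives the time, the measured TCP pose, the force and the opening at its end, in the units of the state.
- r.get_state(): the state, without advancing time (a new reading comes with each control period).
- r.capture(name): name is "scene" or "top" or "wrist"; returns the picture (400x640x3 uint8, blue, green, red); there is no depth.
- r.camera_params(name): a dict with "K" (3x3 intrinsics, pixels), "D" ([k1, k2, p1, p2, k3] as OpenCV has them; the pictures are not rectified), "rvec" (rotation vector, rad) and "tvec" (3), from world to camera coordinates, as OpenCV has them. Camera axes: x right, y down, z forward; pixel columns grow to the right and rows downward; lengths in m; the calibration is good to about 2 mm. A picture is of the moment at which its call begins: read the wrist's pose just before it. camera_params takes no time and is no camera call; for the wrist camera it gives the pose at the moment of the call.
- r.close_job(): hands the job in, once; it reports no verdict.
The state is a dict: "time_s": time; "joints": joint angles; "qd": joint speeds; "joint_torque": joint torques, N m; "tcp_pos": TCP position; "eef_rot": TCP orientation; "contact_force": force on the tool from outside, world axes, zero at the start; "moment": the same for the moment, N m; "gripper_width": finger opening in m.
Only numpy, scipy, OpenCV 4.12 (cv2) and the standard library are available. Lean on these libraries where they do the work, as an engineer would, in place of code of your own. Each camera call takes 0.05 s, during which the arm holds its last target. There are 200 camera calls.

## Task

Clear the machine's outfeed bed: with closed fingers, sweep the three dark steel offcuts along the bed and over its end into the red scrap bin, without picking any of them up. Leave the brass bushes on the bed, the mug and the grease pot where they stand.

Things in the scene. Friction and masses are not known exactly. Their poses are not given: they have to be found in the camera images.
- bed: outfeed bed of the machine, fixed bright aluminium block, flat top 260 (x) x 340 (y) mm, 60 mm above the table; along both long edges (x = -130 and +130 mm) a dark fence 12 mm thick rises 14 mm above the top; both ends (y = -170 and +170 mm) are open and drop into the bins. Origin at the centre of the underside, on the table; its x and y are the bed's axes, x away from the robot at yaw 0
- scrap_bin: RED open scrap bin, 270 (x) x 110 (y) mm outside and 52 mm high, walls and floor 3 mm, fixed; rim 8 mm below the bed's top; stands against one of the two open y ends of the bed, same yaw as the bed, 1 mm gap, end for end with the other bin (which is at which end varies); origin at the centre of its underside, on the table
- parts_bin: BLUE open bin for good parts, empty, 270 (x) x 110 (y) mm outside and 52 mm high, walls and floor 3 mm, fixed; rim 8 mm below the bed's top; stands against one of the two open y ends of the bed, same yaw as the bed, 1 mm gap, end for end with the other bin (which is at which end varies); origin at the centre of its underside, on the table
- offcut1: dark steel strip offcut with two small holes, a flat block 36 x 24 x 10 mm (long side along its x), 65 g, lying flat and loose on the bed at any yaw; origin at the centre of its underside
- offcut2: dark steel strip offcut with two small holes, a flat block 36 x 24 x 10 mm (long side along its x), 65 g, lying flat and loose on the bed at any yaw; origin at the centre of its underside
- offcut3: dark steel strip offcut with two small holes, a flat block 36 x 24 x 10 mm (long side along its x), 65 g, lying flat and loose on the bed at any yaw; origin at the centre of its underside
- bush1: finished brass bush standing loose on the bed near its far (+x) fence, ring 36 mm outside, 22 mm bore, 35 mm high; origin at the centre of its underside; to be left alone
- bush2: finished brass bush standing loose on the bed near its far (+x) fence, ring 36 mm outside, 22 mm bore, 35 mm high; origin at the centre of its underside; to be left alone
- cup: white mug, 72 mm across, 70 mm high, with one handle, standing loose on the table beyond the far fence; origin at the centre of its underside; to be left alone
- grease_pot: grey closed pot with an orange cap, 56 mm across, 65 mm high, standing loose on the table beyond the far fence; origin at the centre of its underside; to be left alone

How it is judged (in metres and radians):
At the end, for the whole second after the job is handed in: All three offcuts lie at rest inside the red scrap bin (origin within the bin's outline and lower than 50 mm above the table); both bushes, the mug and the grease pot are within 20 mm of where they began (x of offcut1 in the frame of scrap_bin between -0.135 and 0.135 m and y of offcut1 in the frame of scrap_bin between -0.055 and 0.055 m and height (world z) of each of offcut1, offcut2, offcut3 below 0.05 m and linear speed of each of offcut1, offcut2, offcut3 below 0.02 m/s and x of offcut2 in the frame of scrap_bin between -0.135 and 0.135 m and y of offcut2 in the frame of scrap_bin between -0.055 and 0.055 m and x of offcut3 in the frame of scrap_bin between -0.135 and 0.135 m and y of offcut3 in the frame of scrap_bin between -0.055 and 0.055 m and distance of each of bush1, bush2, cup, grease_pot from where it was at the start of the episode below 0.02 m); the robot touches nothing.
It fails at once if an offcut is lifted more than 15 mm off the bed (height (world z) of any of offcut1, offcut2, offcut3 above 0.075 m).
It fails at once if a brass bush, the mug or the grease pot is shifted more than 20 mm or tipped over (distance of any of bush1, bush2, cup, grease_pot from where it was at the start of the episode above 0.02 m or angle between any of bush1, bush2, cup, grease_pot's own z axis and vertical above 0.4 rad).
It also fails if it takes over 72 s, if anything falls off the work surface, if the arm or the gripper's body presses on something with over 40 N, if the wrist force passes 120 N, or if a joint passes its speed limit or range.

## Working session

There is one attempt and no reset: what is moved stays moved. The work goes in short steps, Python scripts to look and compute and a tool call to move; the robot and the scene stay as the last step left them, time stands still between calls to the robot, and variables do not carry over. Pictures are saved under pics/ and viewed, about 8 in all and at most 12, crops included, and the job is handed in when it is done.

Besides the shell and the picture viewer there is one more tool, called after "Emit:" as name(argument=value, ...) on one line, values as JSON. carry_out: Moves the arm, as the interface text tells. Its arguments: {"type":"object","properties":{"moves":{"type":"array"},"squeeze":{"type":"number"}},"required":["moves"]}

```bash
mkdir -p pics; cat > h.py <<'E'
import numpy as np,cv2
from plant import r
def ray(cam,px,z):
    c=r.camera_params(cam) if isinstance(cam,str) else cam
    K,D,rv,t=[np.array(c[k],float) for k in("K","D","rvec","tvec")]
    R=cv2.Rodrigues(rv)[0]; px=np.array(px,float).reshape(-1,1,2)
    n=cv2.undistortPoints(px,K,D).reshape(-1,2)
    d=np.c_[n,np.ones(len(n))]@R; o=-R.T@t.reshape(3)
    z=np.broadcast_to(z,len(d))
    return o+d*((z-o[2])/d[:,2])[:,None]
E
python3 - <<'E'
from h import *
s=r.get_state();print(s["tcp_pos"],s["eef_rot"],s["gripper_width"],r.tcp_to_grasp,s["contact_force"])
for n in("top","scene"):
    cv2.imwrite(f"pics/{n}0.png",r.capture(n))
    c=r.camera_params(n);print(n,-cv2.Rodrigues(np.array(c["rvec"],float))[0].T@np.array(c["tvec"],float).ravel())
E
```

```text
[ 0.18171692 -0.64950094  0.192112  ] [ 94.32138932  89.90290812 109.94913451] 0.08753578773040072 0.0188 [ 1.10026921 -0.09823489 -0.5647113 ]
top [5.59415973e-01 2.08062029e-04 9.04392378e-01]
scene [1.19154414 0.0915215  0.80769278]
```

View pics/top0.png

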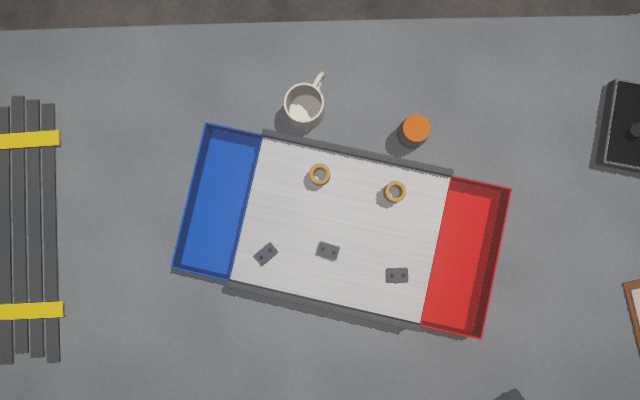

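The top view shows offcuts at about (265,254), (328,251) and (397,275), and bushes at (319,174) and (395,191). The red bin is at the right (−y) end and the blue bin at the left. The mug is at (304,103) and the grease pot at (415,130). Next I measure these.

```bash
python3 - <<'E'
from h import *
im=cv2.imread("pics/top0.png");hsv=cv2.cvtColor(im,cv2.COLOR_BGR2HSV);g=hsv[...,2]
def big(m,k=1,amin=30):
    cs=cv2.findContours(m.astype(np.uint8),cv2.RETR_EXTERNAL,cv2.CHAIN_APPROX_NONE)[0]
    return sorted([c for c in cs if cv2.contourArea(c)>amin],key=cv2.contourArea)[::-1][:k]
H,S,V=[hsv[...,i].astype(int) for i in range(3)]
red=big(((H<5)|(H>174))&(S>150))[0]; blue=big((H>100)&(H<125)&(S>130))[0]
rc=[]
for n,c in(("red",red),("blue",blue)):
    b=ray("top",cv2.boxPoints(cv2.minAreaRect(c)),.052)
    print(n,b[:,:2].round(4).tolist(),b.mean(0).round(4),np.linalg.norm(np.roll(b,-1,0)-b,axis=1).round(3));rc.append(b.mean(0))
u=rc[0]-rc[1];print("dist",np.linalg.norm(u),"(expect .452) dir",np.degrees(np.arctan2(u[1],u[0])),"mid",(rc[0]+rc[1])/2)
u=u/np.linalg.norm(u);ex=np.array([-u[1],u[0],0]);mid=(rc[0]+rc[1])/2
def bed(p): return ((p-mid)@np.c_[ex,u]).round(4)
print("ex",ex,"u",u)
roi=np.zeros(g.shape,np.uint8);q=[mid+a*ex*.112+b*u*.165+[0,0,.008] for a,b in((1,1),(1,-1),(-1,-1),(-1,1))]
c=r.camera_params("top");pp=cv2.projectPoints(np.array(q),*[np.array(c[k],float) for k in("rvec","tvec","K","D")])[0]
cv2.fillPoly(roi,[pp.round().astype(int)],1)
for c in big((V<110)&(S<60)&(roi>0),8):
    rect=cv2.minAreaRect(c);b=ray("top",cv2.boxPoints(rect),.07);m=b.mean(0)
    print("dark",np.round(rect[0]),m[:2].round(4),"bed(ex,u)",bed(m),np.linalg.norm(np.roll(b,-1,0)-b,axis=1)[:2].round(4),"corners",[bed(x).tolist() for x in b])
for c in big((H>12)&(H<32)&(S>90)&(roi>0),4):
    (x,y),rad=cv2.minEnclosingCircle(c);m=ray("top",[(x,y),(x+rad,y)],.095);print("brass",x,y,m[0][:2].round(4),bed(m[0]),"rad",np.linalg.norm(m[1]-m[0]).round(4))
E
```

```text
red [[0.3796, -0.1452], [0.6419, -0.206], [0.618, -0.313], [0.3572, -0.2507]] [ 0.4992 -0.2287  0.052 ] [0.269 0.11  0.268 0.108]
blue [[0.4827, 0.2945], [0.746, 0.2354], [0.7195, 0.1286], [0.4588, 0.189]] [0.6018 0.2119 0.052 ] [0.27  0.11  0.268 0.108]
dist 0.45238809361333737 (expect .452) dir -103.10743611587041 mid [ 0.55047497 -0.00844214  0.052     ]
ex [ 0.97394654 -0.22677771  0.        ] u [-0.22677771 -0.97394654  0.        ]
brass 394.80767822265625 191.26922607421875 [ 0.612  -0.1015] [0.0811 0.0767] rad 0.0173
brass 319.40081787109375 173.9049530029297 [0.6428 0.025 ] [ 0.0823 -0.0535] rad 0.0173
```

View pics/scene0.png

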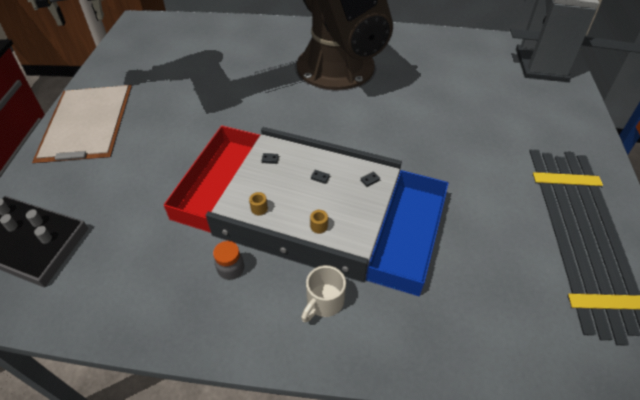

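The scene view agrees: three offcuts are nearest the robot-side fence, the bushes are toward the far fence, and the mug and pot are beyond it. The bin sizes and spacing match the given ones. The dark mask found nothing, so I'm fixing it.

```bash
python3 - <<'E'
from h import *
im=cv2.imread("pics/top0.png");hsv=cv2.cvtColor(im,cv2.COLOR_BGR2HSV)
print(hsv[254,265],hsv[248,333],hsv[275,397],hsv[230,300])
mid=np.array([.5505,-.0084,.052]);ex=np.array([.9739,-.2268,0]);u=np.array([-.2268,-.9739,0])
V=hsv[...,2]
n,l,st,ce=cv2.connectedComponentsWithStats((V<130).astype(np.uint8))
for i in range(1,n):
    x,y=ce[i]
    if 60<st[i,4]<600 and 230<x<450 and 130<y<300:
        c=cv2.findContours((l==i).astype(np.uint8),0,1)[0][0];rect=cv2.minAreaRect(c);b=ray("top",cv2.boxPoints(rect),.07);m=b.mean(0)
        B=lambda p:((p-mid)@np.c_[ex,u]).round(4)
        print(ce[i].round(),st[i,4],m[:2].round(4),"bed",B(m),np.linalg.norm(np.roll(b,-1,0)-b,axis=1)[:2].round(4),[B(q).tolist() for q in b])
E
```

```text
[107  16 112] [110   7 117] [150   7 114] [ 15   3 193]
[265. 254.] 284 [0.5072 0.1207] bed [-0.0715 -0.1159] [0.0369 0.0236] [[-0.0786, -0.1367], [-0.0498, -0.1136], [-0.0644, -0.0951], [-0.0931, -0.1181]]
[327. 251.] 284 [0.5114 0.0133] bed [-0.043  -0.0122] [0.0243 0.0359] [[-0.0537, -0.0311], [-0.0295, -0.0291], [-0.0323, 0.0067], [-0.0565, 0.0046]]
[397. 275.] 314 [ 0.4698 -0.105 ] bed [-0.0567  0.1124] [0.0359 0.0238] [[-0.049, 0.0924], [-0.041, 0.1274], [-0.0643, 0.1324], [-0.0723, 0.0975]]
```

```bash
cat >> h.py <<'E'
from scipy.spatial.transform import Rotation as Ro
mid=np.array([.5505,-.0084,0]);ex=np.array([.9739,-.2268,0]);u=np.array([-.2268,-.9739,0])
def P(a,b,z): return mid+a*ex+b*u+[0,0,z]
def now():
    s=r.get_state();M=Ro.from_euler("xyz",s["eef_rot"],degrees=True).as_matrix()
    p=np.array(s["tcp_pos"]);d=p-mid
    print("t",round(s["time_s"],2),"tcp",p.round(4),"bed",round(d@ex,4),round(d@u,4),"toolx",M[:,0].round(3),"tooly",M[:,1].round(3),"j",np.round(s["joints"],1),"F",np.round(s["contact_force"],1),"w",round(s["gripper_width"],4))
    return p,M
E
python3 - <<'E'
from h import *
p,M=now()
a=np.arctan2(M[1,1],M[0,1]);b=np.arctan2(ex[1],ex[0])
print("yaw turn options rad",[(b-a+k*np.pi) for k in(-1,0,1)])
for n,A,B in((3,-.057,.06),(2,-.043,-.062),(1,-.0715,-.165)): print(n,P(A,B,.064),"end",P(A,.205,.064))
print("delta",(P(-.057,.06,.12)-p)*1000)
E
```

```text
t 0.1 tcp [ 0.1817 -0.6496  0.1922] bed -0.2138 0.7081 toolx [-0.001  0.001 -1.   ] tooly [-0.269  0.963  0.001] j [-57.9  20.6   0.6  -0.  -70.1 -16.5] F [-0.5  0.   0. ] w 0.0874
yaw turn options rad [np.float64(-5.213890350618002), np.float64(-2.072297697028209), np.float64(1.069294956561584)]
3 [ 0.4813797 -0.0539064  0.064    ] end [ 0.4484937 -0.1951219  0.064    ]
2 [0.5226839 0.0617342 0.064    ] end [ 0.4621283 -0.1982971  0.064    ]
1 [0.51828815 0.1685097  0.064     ] end [ 0.43437215 -0.1918333   0.064     ]
delta [299.68559313 595.67440369 -72.22459556]
```

Emit:
carry_out(moves=[[20, 40, 0, 0, 0, 0.107, 0], [40, 80, 0, 0, 0, 0.214, 0], [60, 120, 0, 0, 0, 0.321, 0], [80, 160, 0, 0, 0, 0.428, 0], [100, 200, 0, 0, 0, 0.535, 0]], squeeze=20)

```text
time_s: 0.6
tcp_pos: [0.2821, -0.4483, 0.1927]
eef_rot: [79.4, 90.0, 125.9]
contact_force: [1.4, 0.2, -0.4]
gripper_width: 0.0533
```

Emit:
carry_out(moves=[[20, 40, 0, 0, 0, 0.107, 0], [40, 80, 0, 0, 0, 0.214, 0], [60, 120, 0, 0, 0, 0.321, 0], [80, 160, 0, 0, 0, 0.428, 0], [100, 200, 0, 0, 0, 0.535, 0]])

```text
time_s: 1.1
tcp_pos: [0.3821, -0.2483, 0.1931]
eef_rot: [-52.2, 90.0, 25.0]
contact_force: [0.4, -0.5, 0.6]
gripper_width: 0.0132
```

Emit:
carry_out(moves=[[20, 40, -10, 0, 0, 0, 0], [40, 80, -25, 0, 0, 0, 0], [60, 120, -40, 0, 0, 0, 0], [80, 160, -55, 0, 0, 0, 0], [100, 196, -72, 0, 0, 0, 0]])

```text
time_s: 1.6
tcp_pos: [0.4824, -0.0519, 0.1208]
eef_rot: [-59.1, 90.0, 17.9]
contact_force: [0.4, -1.2, 0.4]
gripper_width: 0.0004
```

```bash
python3 - <<'E'
from h import *
p,M=now();print((P(-.057,.06,.064)-p)*1000)
E
```

```text
t 1.6 tcp [ 0.4824 -0.0519  0.1208] bed -0.0565 0.0578 toolx [ 0.001  0.    -1.   ] tooly [-0.974  0.225 -0.001] j [ 17.1   6.2 -28.6  -0.  -55.1 -30.2] F [ 0.4 -1.2  0.4] w 0.0004
[ -1.00094768  -1.97415853 -56.76867131]
```

Emit:
carry_out(moves=[[0, 0, -20, 0, 0, 0, 0], [0, 0, -38, 0, 0, 0, 0], [0, 0, -50, 0, 0, 0, 0], [0, 0, -56, 0, 0, 0, 0], [0, 0, -56, 0, 0, 0, 0]])

```text
time_s: 2.1
tcp_pos: [0.4812, -0.0542, 0.0643]
eef_rot: [117.7, 89.9, -165.3]
contact_force: [0.3, 0.6, -0.1]
gripper_width: 0.0002
```

Emit:
carry_out(moves=[[-3, -15, 0, 0, 0, 0, 0], [-7, -30, 0, 0, 0, 0, 0], [-11, -46, 0, 0, 0, 0, 0], [-15, -62, 0, 0, 0, 0, 0], [-18, -78, 0, 0, 0, 0, 0]])

```text
time_s: 2.6
tcp_pos: [0.4641, -0.1328, 0.0661]
eef_rot: [-74.1, 89.9, 2.8]
contact_force: [0.8, -0.0, 0.4]
gripper_width: 0.0005
```

Emit:
carry_out(moves=[[-4, -16, 0, 0, 0, 0, 0], [-7, -32, 0, 0, 0, 0, 0], [-11, -48, 0, 0, 0, 0, 0], [-15, -64, 0, 0, 0, 0, 0], [-15, -66, 0, 0, 0, 0, 0]])

```text
time_s: 3.1
tcp_pos: [0.4488, -0.1993, 0.0659]
eef_rot: [-87.2, 89.9, -10.4]
contact_force: [0.4, -0.2, -0.8]
gripper_width: 0.0009
```

Emit:
carry_out(moves=[[0, 0, 15, 0, 0, 0, 0], [0, 0, 35, 0, 0, 0, 0], [5, 20, 45, 0, 0, 0, 0], [15, 60, 50, 0, 0, 0, 0], [25, 100, 50, 0, 0, 0, 0]])

```text
time_s: 3.6
tcp_pos: [0.475, -0.0969, 0.1168]
eef_rot: [-70.3, 89.8, 6.6]
contact_force: [0.6, -0.5, 0.0]
gripper_width: 0.0004
```

```bash
python3 - <<'E'
from h import *
p,M=now();print((P(-.043,-.062,.064)-p)*1000)
cv2.imwrite("pics/top1.png",r.capture("top"))
E
```

```text
t 3.6 tcp [ 0.475  -0.0969  0.1168] bed -0.0535 0.1033 toolx [ 0.003  0.    -1.   ] tooly [-0.974  0.228 -0.003] j [ 11.8   6.3 -29.1   0.  -54.4 -25. ] F [ 0.6 -0.5  0. ] w 0.0004
[ 47.7218022  158.63275678 -52.81298145]
```

View pics/top1.png

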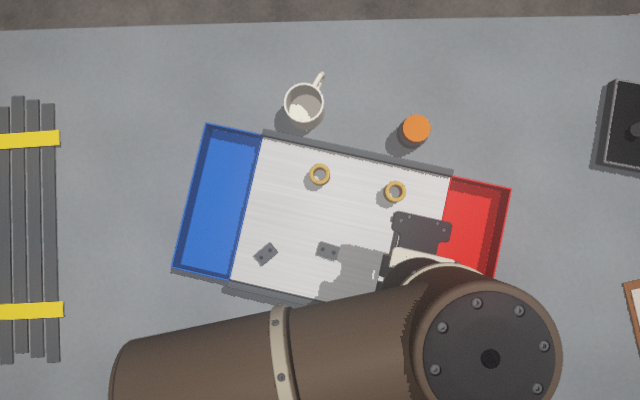

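The top view shows offcuts 1 (265,254) and 2 (327,251) unmoved, and the bushes, mug and pot in place. The arm hides the near part of the red bin, so I can't see offcut 3 yet. I continue with offcut 2.

Emit:
carry_out(moves=[[12, 40, 0, 0, 0, 0, 0], [24, 80, 0, 0, 0, 0, 0], [36, 120, 0, 0, 0, 0, 0], [48, 159, 0, 0, 0, 0, 0], [48, 159, -10, 0, 0, 0, 0]])

```text
time_s: 4.15
tcp_pos: [0.5248, 0.0656, 0.1068]
eef_rot: [-58.0, 89.7, 19.2]
contact_force: [-0.2, -0.9, -0.6]
gripper_width: 0.0003
```

Emit:
carry_out(moves=[[0, 0, -15, 0, 0, 0, 0], [0, 0, -30, 0, 0, 0, 0], [0, 0, -38, 0, 0, 0, 0], [0, 0, -40, 0, 0, 0, 0], [0, 0, -40, 0, 0, 0, 0]])

```text
time_s: 4.65
tcp_pos: [0.5219, 0.0609, 0.0653]
eef_rot: [-144.5, 90.0, -67.6]
contact_force: [0.5, 0.1, 0.5]
gripper_width: 0.0006
```

```bash
python3 - <<'E'
from h import *
p,M=now();print((P(-.043,-.062,.064)-p)*1000,(P(-.043,.205,.064)-p)*1000)
E
```

```text
t 4.65 tcp [0.5219 0.0609 0.0653] bed -0.0435 -0.061 toolx [ 0. -0. -1.] tooly [-0.974  0.226 -0.   ] j [ 28.1  13.6 -27.8   0.  -48.6 -41.1] F [0.5 0.1 0.5] w 0.0006
[ 0.76095685  0.87664253 -1.28969622] [ -59.79464315 -259.15465747   -1.28969622]
```

Emit:
carry_out(moves=[[-4, -17, 0, 0, 0, 0, 0], [-8, -34, 0, 0, 0, 0, 0], [-12, -52, 0, 0, 0, 0, 0], [-16, -69, 0, 0, 0, 0, 0], [-20, -86, 0, 0, 0, 0, 0]])

```text
time_s: 5.15
tcp_pos: [0.5013, -0.0269, 0.0656]
eef_rot: [-57.9, 90.0, 19.0]
contact_force: [0.0, 0.2, -0.2]
gripper_width: 0.0006
```

Emit:
carry_out(moves=[[-4, -17, 0, 0, 0, 0, 0], [-8, -34, 0, 0, 0, 0, 0], [-12, -52, 0, 0, 0, 0, 0], [-16, -69, 0, 0, 0, 0, 0], [-20, -86, 0, 0, 0, 0, 0]])

```text
time_s: 5.65
tcp_pos: [0.4811, -0.1128, 0.0656]
eef_rot: [-68.1, 90.0, 8.8]
contact_force: [-0.1, -0.6, -0.3]
gripper_width: 0.0005
```

Emit:
carry_out(moves=[[-4, -17, 0, 0, 0, 0, 0], [-8, -34, 0, 0, 0, 0, 0], [-12, -52, 0, 0, 0, 0, 0], [-16, -69, 0, 0, 0, 0, 0], [-20, -87, 0, 0, 0, 0, 0]])

```text
time_s: 6.15
tcp_pos: [0.4609, -0.1997, 0.0657]
eef_rot: [-78.0, 90.0, -1.1]
contact_force: [0.6, 0.6, -0.1]
gripper_width: 0.0001
```

Emit:
carry_out(moves=[[0, 0, 15, 0, 0, 0, 0], [0, 0, 35, 0, 0, 0, 0], [10, 40, 50, 0, 0, 0, 0], [20, 85, 50, 0, 0, 0, 0], [30, 130, 50, 0, 0, 0, 0]])

```text
time_s: 6.65
tcp_pos: [0.4919, -0.0681, 0.1164]
eef_rot: [-63.4, 89.9, 13.4]
contact_force: [1.0, 1.2, -0.6]
gripper_width: 0.0009
```

```bash
python3 - <<'E'
from h import *
p,M=now();print((P(-.0715,-.165,.064)-p)*1000)
E
```

```text
t 6.65 tcp [ 0.4919 -0.0681  0.1164] bed -0.0436 0.0714 toolx [ 0.002  0.001 -1.   ] tooly [-0.974  0.229 -0.002] j [ 14.8   7.5 -27.7   0.  -54.6 -28.1] F [ 1.   1.2 -0.6] w 0.0009
[ 26.43302443 236.58311404 -52.3778188 ]
```

Emit:
carry_out(moves=[[5, 47, 0, 0, 0, 0, 0], [10, 94, 0, 0, 0, 0, 0], [16, 141, 0, 0, 0, 0, 0], [21, 188, 0, 0, 0, 0, 0], [26, 236, 0, 0, 0, 0, 0]])

```text
time_s: 7.15
tcp_pos: [0.5178, 0.1686, 0.1159]
eef_rot: [-42.0, 89.9, 34.9]
contact_force: [0.9, -0.4, 0.5]
gripper_width: 0.0005
```

Emit:
carry_out(moves=[[0, 0, -18, 0, 0, 0, 0], [0, 0, -34, 0, 0, 0, 0], [0, 0, -45, 0, 0, 0, 0], [0, 0, -50, 0, 0, 0, 0], [0, 0, -50, 0, 0, 0, 0]])

```text
time_s: 7.65
tcp_pos: [0.5177, 0.167, 0.0648]
eef_rot: [146.9, 90.0, -136.3]
contact_force: [0.1, -0.7, 0.1]
gripper_width: 0.0004
```

```bash
python3 - <<'E'
from h import *
p,M=now();print((P(-.0715,-.165,.064)-p)*1000,(P(-.0715,.205,.064)-p)*1000)
cv2.imwrite("pics/top2.png",r.capture("top"))
E
```

```text
t 7.65 tcp [0.5177 0.167  0.0648] bed -0.0717 -0.1633 toolx [-0.001 -0.001 -1.   ] tooly [-0.974  0.227  0.   ] j [ 38.5  15.3 -25.5   0.  -49.3 -51.6] F [ 0.1 -0.7  0.1] w 0.0004
[ 0.57242311  1.55875005 -0.8406708 ] [ -83.34357689 -358.78424995   -0.8406708 ]
```

View pics/top2.png

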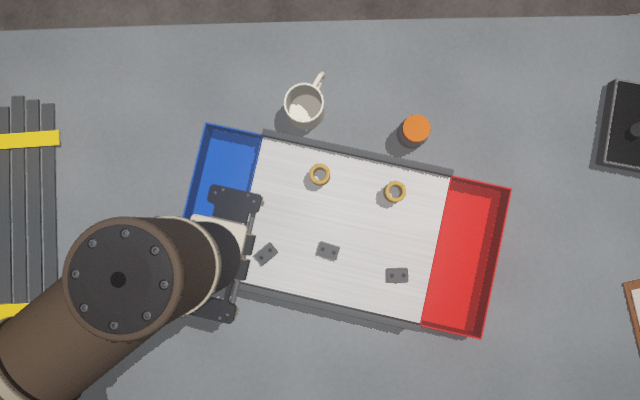

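In this top view all three offcuts are still at their first positions: (265,254), (328,251) and (397,275). The fingers must have passed over them, so the real tip height differs from the reading. I check that with the scene camera.

```bash
python3 - <<'E'
from h import *
p,M=now();im=r.capture("scene");c=r.camera_params("scene")
q=np.array([p,P(-.0715,-.163,.06),P(-.0715,-.163,.08),P(-.0715,-.1159,.07)])
uv=cv2.projectPoints(q,*[np.array(c[k],float) for k in("rvec","tvec","K","D")])[0].reshape(-1,2);print(uv.round(1))
x,y=uv[0].astype(int);x0,y0=x-70,y-52
cv2.imwrite("pics/sc2.png",cv2.resize(im[y0:y0+105,x0:x0+140],None,fx=5.5,fy=5.5,interpolation=cv2.INTER_CUBIC));print(x0,y0)
E
```

```text
t 7.7 tcp [0.5181 0.1673 0.0654] bed -0.0714 -0.1637 toolx [ 0. -0. -1.] tooly [-0.974  0.227 -0.   ] j [ 38.5  15.2 -25.5   0.  -49.3 -51.6] F [-0.2  0.  -0.2] w 0.0006
[[390.6 184.1]
 [390.  185.7]
 [391.1 179.4]
 [369.4 177.1]]
320 132
```

View pics/sc2.png

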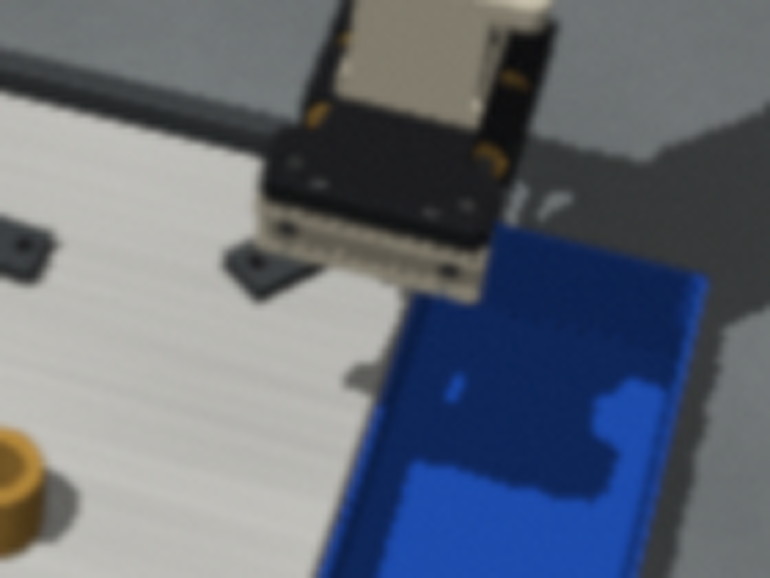

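The gripper's body hides the fingertips in this crop; offcut 1 is visible at crop (265,265). The wrist camera should show the tips.

```bash
python3 - <<'E'
from h import *
p,M=now();c=r.camera_params("wrist");im=r.capture("wrist");cv2.imwrite("pics/w2.png",im)
q=np.array([p,P(-.0715,-.1159,.07),P(-.0715,-.163,.06),P(-.118,-.17,.06),P(-.118,.0,.06),P(.118,-.17,.06)])
uv=cv2.projectPoints(q,*[np.array(c[k],float) for k in("rvec","tvec","K","D")])[0].reshape(-1,2);print(uv.round(1))
R=cv2.Rodrigues(np.array(c["rvec"],float))[0];print(-R.T@np.array(c["tvec"],float).ravel(),R[2])
E
```

```text
t 7.75 tcp [0.5183 0.1676 0.0657] bed -0.0712 -0.1641 toolx [ 0.001  0.    -1.   ] tooly [-0.974  0.227 -0.001] j [ 38.5  15.2 -25.5   0.  -49.3 -51.7] F [0.1 0.5 0.6] w 0.0003
[[ 310.2  231. ]
 [ 310.6  146.6]
 [ 310.7  225.9]
 [ 389.8  237.2]
 [ 409.8 -104.2]
 [  -9.5  236.7]]
[0.50131035 0.10041027 0.25742882] [ 0.05840031  0.25130011 -0.96614577]
```

View pics/w2.png

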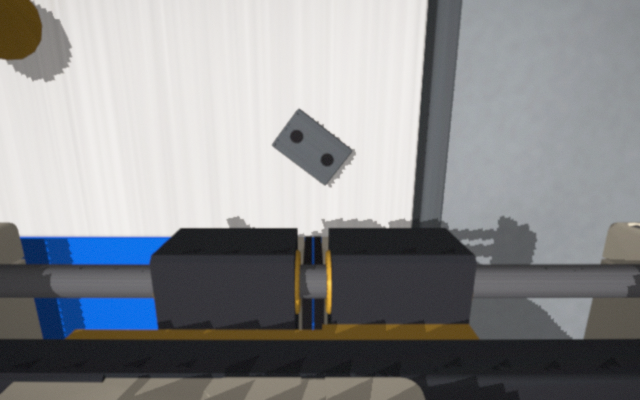

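```bash
python3 - <<'E'
from h import *
im=cv2.imread("pics/w2.png")
cv2.imwrite("pics/w2z.png",cv2.convertScaleAbs(cv2.resize(im[205:345,240:390],None,fx=4.2,fy=4.2,interpolation=cv2.INTER_NEAREST),alpha=2.0))
c=r.camera_params("wrist");m=(cv2.cvtColor(im,cv2.COLOR_BGR2GRAY)<130).astype(np.uint8);m[205:]=0;m[:,380:]=0;m[:90]=0;m[:,:150]=0
k=max(cv2.findContours(m,0,1)[0],key=cv2.contourArea);b=ray(c,cv2.boxPoints(cv2.minAreaRect(k)),.07)
print(np.linalg.norm(np.roll(b,-1,0)-b,axis=1).round(4),b.mean(0))
for z in(.055,.065,.075,.085,.1,.12):
    q=np.array([P(a,-.163+d,z) for a,d in((-.0715,.0095),(-.0715,0),(-.0925,.0095))])
    print(z,cv2.projectPoints(q,*[np.array(c[k],float) for k in("rvec","tvec","K","D")])[0].reshape(-1,2).round(0).tolist())
E
```

```text
[0.0233 0.0355 0.024  0.0364] [0.50628409 0.12162358 0.07      ]
0.055 [[311.0, 207.0], [311.0, 223.0], [346.0, 207.0]]
0.065 [[311.0, 212.0], [311.0, 228.0], [348.0, 212.0]]
0.075 [[311.0, 218.0], [311.0, 234.0], [350.0, 218.0]]
0.085 [[310.0, 224.0], [311.0, 241.0], [352.0, 224.0]]
0.1 [[310.0, 234.0], [310.0, 253.0], [355.0, 234.0]]
0.12 [[310.0, 251.0], [310.0, 272.0], [361.0, 251.0]]
```

View pics/w2z.png

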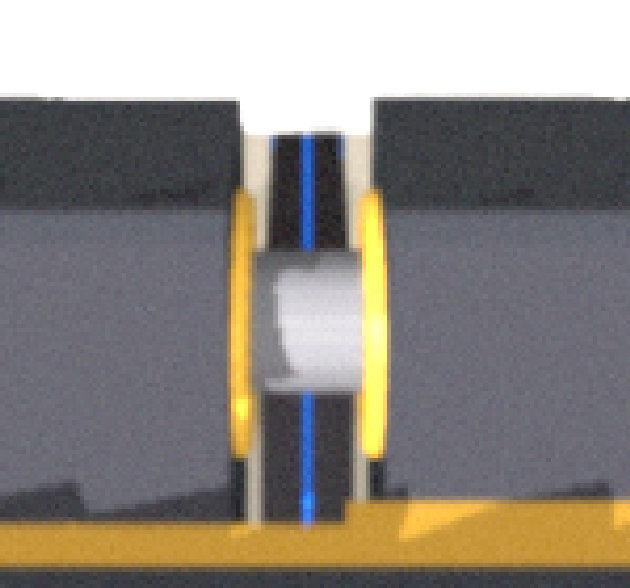

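The zoom shows the thin dark pads in the middle, with their lower front edge at row ~237. For a tip at 65 mm that edge should be near row 212, so the tips look higher than the reading. I cross-check with the gripper body's lower corners in the scene and top views.

```bash
python3 - <<'E'
from h import *
c=r.camera_params("scene")
px=[(320+475/5.5,132+300/5.5),(320+258/5.5,132+250/5.5)]
for p in px:
    a,b=ray(c,p,0.)[0],ray(c,p,.3)[0]
    for e in(.0255,-.0325,-.0505):
        f=lambda q:(q-mid)@ex
        t=(e-f(a))/(f(b)-f(a));q=a+t*(b-a);print("ex",e,"u",round((q-mid)@u,4),"z",round(q[2],4))
E
```

```text
ex 0.0255 u -0.2041 z 0.1767
ex -0.0325 u -0.2002 z 0.1131
ex -0.0505 u -0.199 z 0.0934
ex 0.0255 u -0.1296 z 0.1736
ex -0.0325 u -0.1182 z 0.1098
ex -0.0505 u -0.1147 z 0.09
```

Both checks agree. The body underside is at about 0.175 m (0.131 expected), and the pad edge puts the tips near 0.104 m. So the real fingertips end about 40 mm above the reported TCP. I'll descend in small steps and use the force reading to find the bed.

Emit:
carry_out(moves=[[-1, -5, -8, 0, 0, 0, 0], [-1, -5, -14, 0, 0, 0, 0], [-1, -5, -20, 0, 0, 0, 0], [-1, -5, -24, 0, 0, 0, 0], [-1, -5, -24, 0, 0, 0, 0]])

```text
time_s: 8.3
tcp_pos: [0.5164, 0.1627, 0.0402]
eef_rot: [138.8, 89.9, -144.3]
contact_force: [0.1, 1.0, -0.4]
gripper_width: 0.0005
```

```bash
python3 - <<'E'
from h import *
p,M=now();c=r.camera_params("wrist");im=r.capture("wrist");cv2.imwrite("pics/w3.png",cv2.convertScaleAbs(im,alpha=1.3))
for z in(.06,.07,.08,.09):
    q=np.array([p*[1,1,0]+[0,0,z]+u*.0095])
    print(z,cv2.projectPoints(q,*[np.array(c[k],float) for k in("rvec","tvec","K","D")])[0].reshape(-1,2).round(0).tolist())
E
```

```text
t 8.3 tcp [0.5164 0.1627 0.0402] bed -0.072 -0.1589 toolx [-0.001 -0.001 -1.   ] tooly [-0.974  0.226  0.001] j [ 38.2  16.8 -27.3  -0.  -45.9 -51.3] F [ 0.1  1.  -0.4] w 0.0005
0.06 [[310.0, 227.0]]
0.07 [[310.0, 233.0]]
0.08 [[310.0, 241.0]]
0.09 [[310.0, 250.0]]
```

View pics/w3.png

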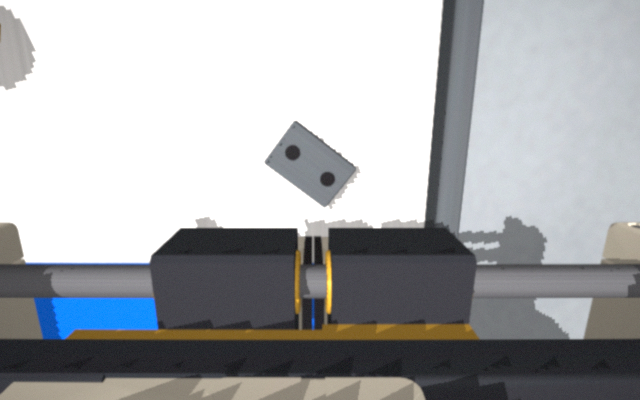

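With the TCP reading 0.040 there is no contact, although the bed top is at 0.060. Offcut 1 is at (311,163) and the pad edge again shows at row ~237, so the tips are near 0.076 m. That is an offset of about 37 mm. I continue down gently.

Emit:
carry_out(moves=[[0, 0, -3, 0, 0, 0, 0], [0, 0, -5, 0, 0, 0, 0], [0, 0, -7, 0, 0, 0, 0], [0, 0, -8, 0, 0, 0, 0], [0, 0, -8, 0, 0, 0, 0]])

```text
time_s: 8.85
tcp_pos: [0.5167, 0.1629, 0.0329]
eef_rot: [138.7, 90.0, -144.3]
contact_force: [-0.1, 0.7, 0.1]
gripper_width: 0.0004
```

Emit:
carry_out(moves=[[0, 0, -1, 0, 0, 0, 0], [0, 0, -2, 0, 0, 0, 0], [0, 0, -2, 0, 0, 0, 0]])

```text
time_s: 9.15
tcp_pos: [0.5168, 0.1629, 0.031]
eef_rot: [134.3, 90.0, -148.8]
contact_force: [-0.3, 0.4, 0.1]
gripper_width: 0.0005
```

Emit:
carry_out(moves=[[0, 0, -1, 0, 0, 0, 0], [0, 0, -2, 0, 0, 0, 0], [0, 0, -2, 0, 0, 0, 0]])

```text
time_s: 9.45
tcp_pos: [0.5167, 0.1629, 0.0289]
eef_rot: [127.6, 90.0, -155.5]
contact_force: [-0.3, -0.0, 0.0]
gripper_width: 0.0005
```

Emit:
carry_out(moves=[[0, 0, -1, 0, 0, 0, 0], [0, 0, -1, 0, 0, 0, 0]])

```text
time_s: 9.65
tcp_pos: [0.5168, 0.1629, 0.0279]
eef_rot: [135.8, 90.0, -147.2]
contact_force: [-1.0, -0.2, 0.3]
gripper_width: 0.0009
```

Emit:
carry_out(moves=[[0, 0, -1, 0, 0, 0, 0], [0, 0, -1, 0, 0, 0, 0]])

```text
time_s: 9.85
tcp_pos: [0.5167, 0.1629, 0.0269]
eef_rot: [134.3, 90.0, -148.8]
contact_force: [-0.8, 0.4, -0.1]
gripper_width: 0.0005
```

Emit:
carry_out(moves=[[0, 0, -1, 0, 0, 0, 0], [0, 0, -1, 0, 0, 0, 0]])

```text
time_s: 10.05
tcp_pos: [0.5169, 0.163, 0.0268]
eef_rot: [-91.3, 90.0, -14.3]
contact_force: [-3.1, -1.1, 8.5]
gripper_width: 0.0005
```

The fingers touch the bed at a TCP reading of 0.0268 (8.5 N), so the tips are about 33 mm above the reported TCP. For sweeping I'll use a reading of about 0.030, which puts the tips 3–4 mm above the bed. I restart with offcut 3.

Emit:
carry_out(moves=[[0, 0, 15, 0, 0, 0, 0], [0, 0, 36, 0, 0, 0, 0], [-7, -44, 36, 0, 0, 0, 0], [-14, -88, 36, 0, 0, 0, 0], [-22, -132, 36, 0, 0, 0, 0]])

```text
time_s: 10.55
tcp_pos: [0.4945, 0.03, 0.0623]
eef_rot: [-54.7, 90.0, 22.3]
contact_force: [1.4, -0.8, 0.1]
gripper_width: 0.0008
```

Emit:
carry_out(moves=[[-7, -45, 0, 0, 0, 0, 0], [-15, -90, 0, 0, 0, 0, 0], [-15, -90, -16, 0, 0, 0, 0], [-15, -90, -30, 0, 0, 0, 0], [-15, -90, -32, 0, 0, 0, 0]])

```text
time_s: 11.05
tcp_pos: [0.4786, -0.0598, 0.0289]
eef_rot: [112.7, 89.9, -170.4]
contact_force: [-0.4, 0.9, 0.4]
gripper_width: 0.0002
```

Emit:
carry_out(moves=[[-2, -8, 0, 0, 0, 0, 0], [-5, -20, 0, 0, 0, 0, 0], [-8, -32, 0, 0, 0, 0, 0], [-10, -44, 0, 0, 0, 0, 0], [-11, -48, 0, 0, 0, 0, 0]])

```text
time_s: 11.55
tcp_pos: [0.4687, -0.1083, 0.0304]
eef_rot: [-64.2, 90.0, 12.7]
contact_force: [-0.4, 1.5, 0.4]
gripper_width: 0.0006
```

```bash
cat >> h.py <<'E'
def look(name=None):
    p,M=now();c=r.camera_params("wrist");im=r.capture("wrist")
    if name: cv2.imwrite(f"pics/{name}.png",im)
    g=cv2.cvtColor(im,cv2.COLOR_BGR2GRAY);m=((g<130)&(im.max(2).astype(int)-im.min(2)<30)).astype(np.uint8)
    for k in cv2.findContours(m,0,1)[0]:
        if cv2.contourArea(k)<400: continue
        rect=cv2.minAreaRect(k);b=ray(c,cv2.boxPoints(rect),.07);L=np.linalg.norm(np.roll(b,-1,0)-b,axis=1)
        if .02<min(L)<.03 and .03<max(L)<.045:
            d=b-mid;print("offcut px",np.round(rect[0]),"bed",(d.mean(0)@ex).round(4),(d.mean(0)@u).round(4),L[:2].round(4),"corners",np.c_[d@ex,d@u].round(3).tolist())
    return im
E
python3 - <<'E'
from h import *
look("w4")
E
```

```text
t 11.55 tcp [ 0.4687 -0.1083  0.0304] bed -0.057 0.1158 toolx [ 0.001  0.    -1.   ] tooly [-0.974  0.227 -0.001] j [ 10.5  12.5 -35.4  -0.  -42.  -23.6] F [-0.4  1.5  0.4] w 0.0006
```

View pics/w4.png

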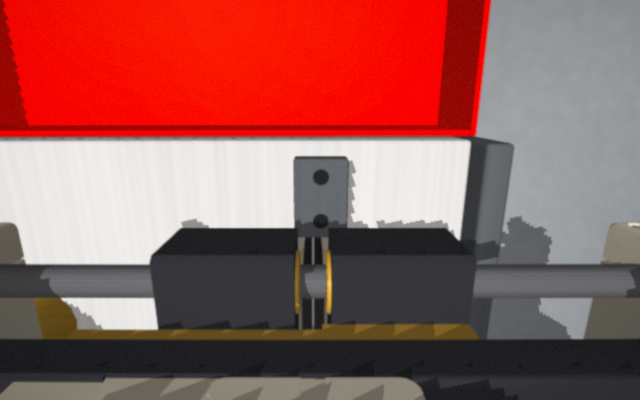

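Now the offcut is being pushed: it sits squared up against the fingers at (321,195), with the red bin ahead of it. I finish this sweep.

Emit:
carry_out(moves=[[-4, -17, 0, 0, 0, 0, 0], [-8, -34, 0, 0, 0, 0, 0], [-12, -51, 0, 0, 0, 0, 0], [-16, -68, 0, 0, 0, 0, 0], [-20, -85, 0, 0, 0, 0, 0]])

```text
time_s: 12.1
tcp_pos: [0.4486, -0.1928, 0.0302]
eef_rot: [-126.6, 90.0, -49.6]
contact_force: [-0.6, -0.5, 0.5]
gripper_width: 0.0002
```

Emit:
carry_out(moves=[[0, 0, 18, 0, 0, 0, 0], [0, 0, 36, 0, 0, 0, 0], [10, 40, 36, 0, 0, 0, 0], [20, 85, 36, 0, 0, 0, 0], [30, 130, 36, 0, 0, 0, 0]])

```text
time_s: 12.6
tcp_pos: [0.4791, -0.061, 0.0665]
eef_rot: [-67.1, 90.0, 9.7]
contact_force: [0.7, -0.3, 0.1]
gripper_width: 0.0002
```

```bash
python3 - <<'E'
from h import *
p,M=now();im=r.capture("scene");cv2.imwrite("pics/s5.png",im)
print((P(-.043,-.06,.030)-p)*1000)
im=look("w5")
E
```

```text
t 12.6 tcp [ 0.4791 -0.061   0.0665] bed -0.0576 0.0674 toolx [ 0.001  0.    -1.   ] tooly [-0.974  0.228 -0.001] j [ 16.2   9.7 -32.9   0.  -47.4 -29.3] F [ 0.7 -0.3  0.1] w 0.0002
[ 43.15165342 120.77188181 -36.4788606 ]
t 12.65 tcp [ 0.4815 -0.0561  0.0668] bed -0.0564 0.0621 toolx [ 0.003  0.001 -1.   ] tooly [-0.974  0.225 -0.003] j [ 16.7   9.8 -32.7   0.  -47.3 -29.6] F [ 2.4  5.6 -0.2] w 0.0004
```

Emit:
carry_out(moves=[[14, 40, 0, 0, 0, 0, 0], [28, 80, 0, 0, 0, 0, 0], [43, 120, 0, 0, 0, 0, 0], [43, 120, 0, 0, 0, 0, 0], [43, 120, -10, 0, 0, 0, 0]])

```text
time_s: 13.2
tcp_pos: [0.5227, 0.0589, 0.0565]
eef_rot: [-56.0, 89.9, 21.0]
contact_force: [-1.2, -0.1, -0.1]
gripper_width: 0.0007
```

```bash
python3 - <<'E'
from h import *
look("w6");p,_=now();print((P(-.043,-.06,.030)-p)*1000)
im=cv2.imread("pics/w5.png");hsv=cv2.cvtColor(im,cv2.COLOR_BGR2HSV)
# offcut 3 in the scene picture: dark, unsaturated blobs inside the red bin
s=cv2.imread("pics/s5.png");c=r.camera_params("scene")
q=np.array([P(a,b,.03) for a,b in((.125,.175),(.125,.275),(-.125,.275),(-.125,.175))])
pp=cv2.projectPoints(q,*[np.array(c[k],float) for k in("rvec","tvec","K","D")])[0].round().astype(np.int32)
roi=np.zeros(s.shape[:2],np.uint8);cv2.fillPoly(roi,[pp],1)
m=((s.max(2).astype(int)-s.min(2)<50)&(roi>0)).astype(np.uint8)
for k in cv2.findContours(m,0,1)[0]:
    if cv2.contourArea(k)>15:
        x=cv2.minAreaRect(k);w=ray(c,x[0],.013)[0]-mid;print("in bin",x,(w@ex).round(3),(w@u).round(3))
E
```

```text
t 13.2 tcp [0.5227 0.0589 0.0565] bed -0.0423 -0.0592 toolx [ 0.002  0.001 -1.   ] tooly [-0.975  0.224 -0.001] j [ 27.8  14.2 -28.4   0.  -47.3 -40.8] F [-1.2 -0.1 -0.1] w 0.0007
offcut px [312. 150.] bed -0.0431 -0.0119 [0.0357 0.0239] corners [[-0.029, -0.029], [-0.033, 0.007], [-0.056, 0.005], [-0.054, -0.031]]
t 13.25 tcp [0.5207 0.0576 0.0541] bed -0.044 -0.0575 toolx [-0.002 -0.    -1.   ] tooly [-0.974  0.226  0.002] j [ 27.8  14.4 -28.6  -0.  -47.2 -40.8] F [-0.9 -0.1 -2.4] w 0.0003
[  1.53219344   2.18468537 -24.06139143]
in bin ((231.05003356933594, 161.85000610351562), (15.17893123626709, 8.538147926330566), 18.434947967529297) -0.06 0.22
in bin ((231.30880737304688, 179.9852752685547), (9.775419235229492, 91.9232406616211), 30.963754653930664) -0.007 0.193
```

The scene mask shows a blob of the right size in the red bin at bed coordinates (−0.06, 0.22). The wrist view puts offcut 2 at (−0.043, −0.012), lined up with the fingers. I sweep it partway and check.

Emit:
carry_out(moves=[[0, 0, -12, 0, 0, 0, 0], [0, 0, -22, 0, 0, 0, 0], [0, 0, -26, 0, 0, 0, 0], [0, 0, -26, 0, 0, 0, 0], [-2, -10, -26, 0, 0, 0, 0]])

```text
time_s: 13.75
tcp_pos: [0.5203, 0.0481, 0.0301]
eef_rot: [-85.5, 90.0, -8.5]
contact_force: [0.1, 0.2, -0.1]
gripper_width: 0.0004
```

Emit:
carry_out(moves=[[-4, -17, 0, 0, 0, 0, 0], [-8, -34, 0, 0, 0, 0, 0], [-12, -52, 0, 0, 0, 0, 0], [-16, -69, 0, 0, 0, 0, 0], [-20, -86, 0, 0, 0, 0, 0]])

```text
time_s: 14.25
tcp_pos: [0.4991, -0.04, 0.0304]
eef_rot: [-50.0, 90.0, 26.9]
contact_force: [-0.0, 0.2, 0.3]
gripper_width: 0.0005
```

```bash
cat >> h.py <<'E'
def blob(name=None):
    # offcut pushed by the fingers is cut off at row 228 by the blocks: outline of what shows
    p,_=now();c=r.camera_params("wrist");im=r.capture("wrist");im0=im.copy()
    if name: cv2.imwrite(f"pics/{name}.png",im0)
    m=((im.max(2)<135)&(im.max(2).astype(int)-im.min(2)<40)).astype(np.uint8);m[228:]=0;m[:,410:]=0;m[:,:200]=0
    for k in cv2.findContours(m,0,1)[0]:
        if cv2.contourArea(k)>400:
            w=ray(c,cv2.approxPolyDP(k,4,True).reshape(-1,2),.07)-p;print("rel. to finger (ex,u) mm",np.c_[w@ex,w@u].round(3).tolist())
E
python3 -c "
from h import *
blob('w7')"
```

```text
t 14.25 tcp [ 0.4991 -0.04    0.0304] bed -0.0429 0.0424 toolx [ 0.  0. -1.] tooly [-0.974  0.227 -0.   ] j [ 17.9  14.2 -33.   -0.  -42.8 -31. ] F [-0.   0.2  0.3] w 0.0005
rel. to finger (ex,u) mm [[0.012, 0.047], [0.012, 0.016], [-0.026, 0.016], [-0.012, 0.017], [-0.01, 0.048]]
```

Offcut 2 is square and centred on the fingers, so I carry on to the end.

Emit:
carry_out(moves=[[-4, -16, 0, 0, 0, 0, 0], [-8, -32, 0, 0, 0, 0, 0], [-11, -48, 0, 0, 0, 0, 0], [-15, -64, 0, 0, 0, 0, 0], [-18, -78, 0, 0, 0, 0, 0]])

```text
time_s: 14.8
tcp_pos: [0.4812, -0.1176, 0.0304]
eef_rot: [-61.4, 90.0, 15.5]
contact_force: [0.0, 0.9, 1.4]
gripper_width: 0.0004
```

Emit:
carry_out(moves=[[-4, -16, 0, 0, 0, 0, 0], [-8, -32, 0, 0, 0, 0, 0], [-11, -48, 0, 0, 0, 0, 0], [-15, -64, 0, 0, 0, 0, 0], [-19, -80, 0, 0, 0, 0, 0]])

```text
time_s: 15.3
tcp_pos: [0.4621, -0.1974, 0.0302]
eef_rot: [-83.5, 90.0, -6.6]
contact_force: [-0.3, 0.6, -0.2]
gripper_width: 0.0003
```

Emit:
carry_out(moves=[[0, 0, 18, 0, 0, 0, 0], [0, 0, 36, 0, 0, 0, 0], [10, 40, 36, 0, 0, 0, 0], [20, 85, 36, 0, 0, 0, 0], [30, 130, 36, 0, 0, 0, 0]])

```text
time_s: 15.8
tcp_pos: [0.4927, -0.0658, 0.0665]
eef_rot: [-64.7, 90.0, 12.1]
contact_force: [1.3, -0.7, -0.4]
gripper_width: 0.0004
```

```bash
python3 -c "
from h import *
p,_=now();print((P(-.0715,-.163,.066)-p)*1000)"
```

```text
t 15.8 tcp [ 0.4927 -0.0658  0.0665] bed -0.0433 0.069 toolx [ 0.001  0.    -1.   ] tooly [-0.974  0.228 -0.001] j [ 15.1  11.  -31.2   0.  -47.8 -28.3] F [ 1.3 -0.7 -0.4] w 0.0004
[ 25.11635914 232.34281186  -0.52689711]
```

Emit:
carry_out(moves=[[5, 47, 0, 0, 0, 0, 0], [10, 94, 0, 0, 0, 0, 0], [15, 141, 0, 0, 0, 0, 0], [20, 187, 0, 0, 0, 0, 0], [25, 232, 0, 0, 0, 0, 0]])

```text
time_s: 16.3
tcp_pos: [0.5178, 0.1671, 0.0664]
eef_rot: [-47.9, 90.0, 29.0]
contact_force: [0.5, -0.1, 0.3]
gripper_width: 0.0004
```

Emit:
carry_out(moves=[[0, 0, -10, 0, 0, 0, 0], [0, 0, -24, 0, 0, 0, 0], [0, 0, -34, 0, 0, 0, 0], [0, 0, -36, 0, 0, 0, 0], [0, 0, -36, 0, 0, 0, 0]])

```text
time_s: 16.8
tcp_pos: [0.5178, 0.165, 0.0299]
eef_rot: [148.9, 90.0, -134.3]
contact_force: [-0.0, -0.5, -0.1]
gripper_width: 0.0004
```

Emit:
carry_out(moves=[[-3, -12, 0, 0, 0, 0, 0], [-6, -24, 0, 0, 0, 0, 0], [-8, -36, 0, 0, 0, 0, 0], [-11, -48, 0, 0, 0, 0, 0], [-13, -56, 0, 0, 0, 0, 0]])

```text
time_s: 17.3
tcp_pos: [0.5046, 0.1086, 0.0304]
eef_rot: [-42.1, 90.0, 34.8]
contact_force: [0.1, 0.4, 0.6]
gripper_width: 0.0006
```

```bash
python3 -c "
from h import *
blob('w8')"
```

```text
t 17.3 tcp [0.5046 0.1086 0.0304] bed -0.0712 -0.1036 toolx [ 0.  0. -1.] tooly [-0.974  0.227 -0.   ] j [ 34.   15.5 -31.1  -0.  -43.4 -47.1] F [0.1 0.4 0.6] w 0.0006
rel. to finger (ex,u) mm [[0.027, 0.034], [0.027, 0.016], [-0.025, 0.016], [-0.009, 0.017], [-0.007, 0.037], [0.026, 0.036]]
```

Offcut 1 has turned flat but sits 9–10 mm off-centre toward +ex. I back off, shift 10 mm and continue.

Emit:
carry_out(moves=[[3, 12, 0, 0, 0, 0, 0], [8, 11, 0, 0, 0, 0, 0], [13, 10, 0, 0, 0, 0, 0], [13, 10, 0, 0, 0, 0, 0], [11, 2, 0, 0, 0, 0, 0]])

```text
time_s: 17.85
tcp_pos: [0.5161, 0.1123, 0.0298]
eef_rot: [147.1, 90.0, -135.9]
contact_force: [0.3, -0.2, -0.3]
gripper_width: 0.0005
```

Emit:
carry_out(moves=[[-3, -12, 0, 0, 0, 0, 0], [-6, -26, 0, 0, 0, 0, 0], [-10, -42, 0, 0, 0, 0, 0], [-13, -58, 0, 0, 0, 0, 0], [-17, -72, 0, 0, 0, 0, 0]])

```text
time_s: 18.35
tcp_pos: [0.4984, 0.0382, 0.0302]
eef_rot: [-48.8, 90.0, 28.1]
contact_force: [0.3, -0.3, 0.3]
gripper_width: 0.0004
```

```bash
python3 -c "
from h import *
blob('w9')"
```

```text
t 18.35 tcp [0.4984 0.0382 0.0302] bed -0.0613 -0.0336 toolx [ 0.  0. -1.] tooly [-0.974  0.227 -0.   ] j [ 27.   14.1 -33.1  -0.  -42.7 -40.1] F [ 0.3 -0.3  0.3] w 0.0004
rel. to finger (ex,u) mm [[0.017, 0.035], [0.017, 0.016], [-0.025, 0.016], [-0.019, 0.017], [-0.018, 0.034], [-0.016, 0.037]]
```

Centred and flat now. I finish the sweep, then lift and swing the arm clear.

Emit:
carry_out(moves=[[-4, -16, 0, 0, 0, 0, 0], [-7, -32, 0, 0, 0, 0, 0], [-11, -48, 0, 0, 0, 0, 0], [-15, -64, 0, 0, 0, 0, 0], [-18, -77, 0, 0, 0, 0, 0]])

```text
time_s: 18.9
tcp_pos: [0.4804, -0.0385, 0.0301]
eef_rot: [60.1, 90.0, 137.0]
contact_force: [0.3, 0.8, 0.7]
gripper_width: 0.0006
```

Emit:
carry_out(moves=[[-4, -16, 0, 0, 0, 0, 0], [-7, -32, 0, 0, 0, 0, 0], [-11, -48, 0, 0, 0, 0, 0], [-15, -64, 0, 0, 0, 0, 0], [-18, -77, 0, 0, 0, 0, 0]])

```text
time_s: 19.4
tcp_pos: [0.4623, -0.1153, 0.0301]
eef_rot: [96.4, 90.0, 173.3]
contact_force: [0.8, 0.7, 0.3]
gripper_width: 0.0003
```

Emit:
carry_out(moves=[[-4, -16, 0, 0, 0, 0, 0], [-7, -32, 0, 0, 0, 0, 0], [-11, -48, 0, 0, 0, 0, 0], [-15, -64, 0, 0, 0, 0, 0], [-18, -78, 0, 0, 0, 0, 0]])

```text
time_s: 19.9
tcp_pos: [0.444, -0.1932, 0.0299]
eef_rot: [103.6, 90.0, -179.5]
contact_force: [-0.1, 0.8, -0.4]
gripper_width: 0.0005
```

Emit:
carry_out(moves=[[0, 0, 25, 0, 0, 0, 0], [0, 0, 60, 0, 0, 0, 0], [0, 35, 90, 0, 0, 0, 0], [0, 80, 110, 0, 0, 0, 0], [0, 125, 120, 0, 0, 0, 0]])

```text
time_s: 20.4
tcp_pos: [0.4453, -0.0665, 0.1521]
eef_rot: [-69.2, 89.8, 7.6]
contact_force: [1.2, 0.6, 0.2]
gripper_width: 0.0004
```

Emit:
carry_out(moves=[[0, 45, 0, 0, 0, 0, 0], [0, 90, 0, 0, 0, 0, 0], [0, 135, 0, 0, 0, 0, 0], [0, 180, 0, 0, 0, 0, 0], [0, 220, 0, 0, 0, 0, 0]])

```text
time_s: 20.9
tcp_pos: [0.4445, 0.1545, 0.1502]
eef_rot: [-39.2, 90.0, 37.8]
contact_force: [0.2, -0.5, 1.2]
gripper_width: 0.0004
```

Emit:
carry_out(moves=[[0, 45, 0, 0, 0, 0, 0], [0, 90, 0, 0, 0, 0, 0], [0, 100, 0, 0, 0, 0, 0], [0, 100, 0, 0, 0, 0, 0]])

```text
time_s: 21.3
tcp_pos: [0.4447, 0.2539, 0.1495]
eef_rot: [155.5, 89.9, -127.4]
contact_force: [0.4, -0.5, 0.4]
gripper_width: 0.0003
```

```bash
python3 -c "
from h import *
now();cv2.imwrite('pics/top9.png',r.capture('top'))"
```

```text
t 21.3 tcp [0.4447 0.2539 0.1495] bed -0.1625 -0.2315 toolx [-0.001 -0.001 -1.   ] tooly [-0.975  0.224  0.   ] j [ 51.7   7.2 -23.2   0.  -59.7 -64.7] F [ 0.4 -0.5  0.4] w 0.0003
```

View pics/top9.png

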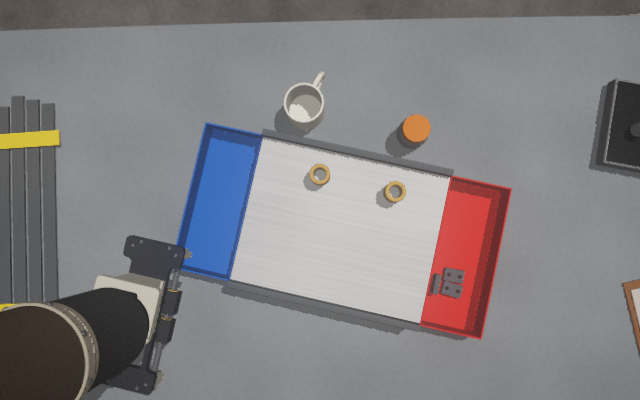

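The top view shows the bed clear of offcuts. All three are in the red bin: two flat at (453,275) and (453,290), and one apparently on edge at (436,284) against the near wall. I check that one closely in both views.

```bash
python3 - <<'E'
from h import *
t=cv2.imread("pics/top9.png");s=r.capture("scene");c=r.camera_params("scene")
uv=cv2.projectPoints(np.array([P(-.05,.2,.03)]),*[np.array(c[k],float) for k in("rvec","tvec","K","D")])[0].ravel().astype(int);print(uv)
a=t[250:320,415:485];b=s[uv[1]-35:uv[1]+35,uv[0]-35:uv[0]+35]
cv2.imwrite("pics/bin.png",cv2.convertScaleAbs(np.hstack([cv2.resize(x,(395,395),interpolation=cv2.INTER_CUBIC) for x in(a,b)]),alpha=1.4))
for z in(.023,.04,.052):
    w=ray("top",[(436,284),(453,275),(453,290)],z)-mid;print(z,np.c_[w@ex,w@u-.226].round(3).tolist())
t0=cv2.imread("pics/top0.png")
H0,H1=[cv2.cvtColor(x,cv2.COLOR_BGR2HSV) for x in(t0,t)]
for n,(x,y) in dict(b1=(395,191),b2=(319,174),cup=(304,103),pot=(415,130)).items():
    w=24;A,B=[cv2.cvtColor(q,cv2.COLOR_BGR2GRAY)[y-w:y+w,x-w:x+w].astype(np.float32) for q in(t0,t)]
    print(n,"shift px",cv2.phaseCorrelate(A,B)[0])
E
```

```text
[235 161]
0.023 [[-0.06, -0.034], [-0.038, -0.008], [-0.064, -0.002]]
0.04 [[-0.059, -0.038], [-0.037, -0.012], [-0.063, -0.007]]
0.052 [[-0.058, -0.041], [-0.036, -0.015], [-0.062, -0.01]]
b1 shift px (0.05010386431212055, -0.023275704477800474)
b2 shift px (-0.010232271329492448, -0.04627339163694799)
cup shift px (-0.01963365180487031, -0.02321904020806187)
pot shift px (0.04585891445276857, 0.09666829010986078)
```

View pics/bin.png

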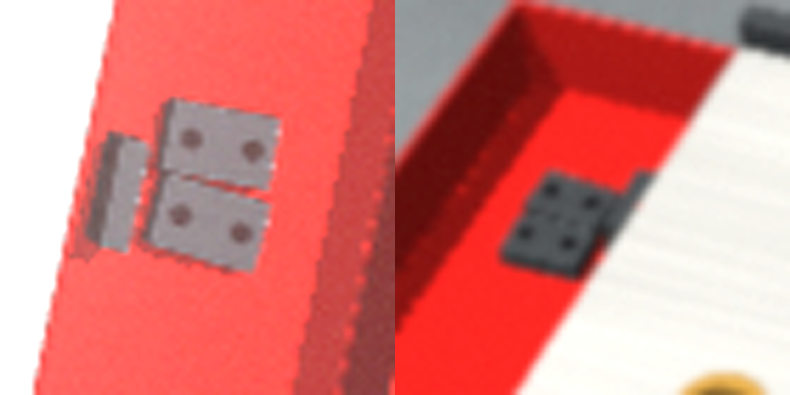

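The crops show two offcuts flat on the bin floor and the third on its edge beside them, wholly inside the bin and below the rim. The bushes, mug and pot have shifted by less than 0.1 px. I hand the job in.

```bash
python3 -c "
from h import *
now();print(r.close_job())"
```

```text
t 21.4 tcp [0.4446 0.252  0.1497] bed -0.1622 -0.2296 toolx [-0.001 -0.001 -1.   ] tooly [-0.974  0.226  0.001] j [ 51.6   7.1 -23.3  -0.  -59.7 -64.6] F [ 0.4 -0.   0.6] w 0.0005
the job is handed in; nothing more can be done
None
```

I swept all three offcuts along the bed and over its end into the red scrap bin with closed fingers, and handed the job in at 21.4 s. `close_job()` gives no verdict, so this rests on my last pictures.

**Last checks:**
- **Offcuts:** All three are inside the bin's outline. Two lie flat on the floor. The third stands on its edge near the bed-side wall, below the rim, at about (−0.06, −0.035) m from the bin's centre. I saw no sign of it moving, but I did not measure its speed.
- **Left alone:** The bushes, mug and grease pot shifted by less than 0.1 px in the top view.
- **Arm:** It is lifted clear, and the force reading is only noise.

**What disagreed:** My first sweeps of offcuts 3 and 2 passed over them without touching. The shut fingertips end about 33 mm above the reported TCP: they touched the bed, whose top is at 60 mm, when the TCP read 27 mm. I found this from the body's height in the scene view, the pad edge in the wrist view, and a gentle touch on the bed (8.5 N). I then repeated the sweeps at the corrected height.

Offcut 1 turned and sat about 10 mm off-centre on the fingers, so I re-centred the push once.

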